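# Set up the kitchen slicer: thickness selector, then support leg and cam lever

## Task

Set the vegetable slicer up for work. First slide the thickness selector along its slot until it lines up with the long rib. Then push the spring-loaded support leg out by its upright tab until the tab's pointer is level with the length-mark clip, and, only while holding the leg there, squeeze the cam lever fully closed towards the tab. Finish still holding the leg at the mark with the lever closed: do not let go. Leave the food guard, bowl, jar and mug where they are.

Things in the scene. Friction and masses are not known exactly. Their poses are not given: they have to be found in the camera images.
- slicer: White flat vegetable slicer with a green handle, fixed firmly on an orange cutting board (280 x 440 x 10; lengths here are in mm). Origin on the work surface under its middle; z up. Long axis = local y: handle at the -y end, the leg slides out to +y. White deck: local x -50 to +75, y -170 to +180, top at z = 56.
- selector (a joint): Thickness selector's travel along its slot, m: 0 = at the handle end, growing towards local +y of the slicer, up to 0.07. It is lined up with the long rib at 0.045. Needs about 1.5 N to slide and stays where it is left.
- selector_top (a point): Centre of the top of the selector's green finger block: 14 across (local x), 20 along the slot (local y), sticking up 33 out of the deck, top at z = 89. Free space all round; can be pinched across local x from above.
- long_rib (a point): Inner end of the long raised rib (34 long, 3 wide, 2 high) on the deck beside the slot; it runs along local x. It is the middle one of three ribs; the other two are only 10 long. The selector is set when its middle is at the same local y as this rib.
- leg: Support leg: aluminium bar with an upright grey tab, in the lane along the deck's near (local -x) side. Tab 36 (local x) x 10 thick (local y) x 55 tall. Origin: middle of the tab's foot, z = 50 (top of the bar); tab top z = 105. Axes as the slicer's. Slides along local y only, out to +y, stop at 100. A spring always draws it in (3 N at rest, 5.5 N fully out), lever closed or not.
- leg_pointer (a point): End of the small fin on the deck side of the leg's tab, at the middle of the tab's thickness, z = 60. Push the tab's -y face to slide the leg out. Fingertips over the bar must stay above z = 56, beside the cam above z = 63.
- length_mark (a point): Outer end of the fin on the small black length-mark clip on the deck's near edge, z = 60 (clip's top: z = 64). The leg is at the mark when the pointer has the same local y (slicer axes) as this point. The clip sits at a different place each time, 40 to 80 out from the leg's rest position.
- cam_lever (a joint): Cam lever angle, rad: 0 = fully closed (upright, parallel to the tab), positive = leaning open to local +y, up to 0.75; starts at 0.5 to 0.65. Stays where it is left; 2.5 to 3 N at its tip moves it. It rides on the leg. Measured along local y over both outer faces, tab and lever together are 27 when closed and about 54 at 0.65 rad.
- lever_tip (a point): Middle of the top end of the dark cam lever: a flat paddle 22 wide (local x), 10 thick, 50 long above its pivot. The pivot is on the leg, 17 to local +y of the tab's middle, at z = 56, with a round cam of radius 6.5. The lever's +y face and the tab's -y face can be straddled from above by a gripper closing along local y.
- food_guard: White round food guard with a knob, 64 across, 45 tall, standing on the board on the far (+x) side of the slicer. Origin under its middle. Leave alone.
- bowl: White bowl, 150 across, 65 tall. Origin under its middle. Leave alone.
- spice_jar: Glass jar, 56 across, 100 tall. Origin under its middle. Leave alone.
- mug: Blue mug, 76 across, 90 tall. Origin under its middle. Leave alone.

How it is judged:
On the way, in this order (a step that is already met when the one before it is completed fails the run):
1. the selector is lined up with the long rib (within 4 mm) (value of joint selector between 0.041 and 0.049 m), for 0.2 s.
2. the leg is held at the length mark (within 5 mm) with the cam lever still open (y of leg_pointer in the frame of length_mark between -0.005 and 0.005 m and value of joint cam_lever above 0.3 rad), for 0.2 s.
At the end, for the whole second after the job is handed in: The selector is within 4 mm of the long rib; the leg's pointer is within 5 mm of the length mark and at rest; the cam lever is closed (under 0.1 rad); the fingers are still holding the leg (over 1 N) (all of step 1 and y of leg_pointer in the frame of length_mark between -0.005 and 0.005 m and value of joint cam_lever below 0.1 rad and contact force between the fingers and leg above 1 N and linear speed of leg below 0.01 m/s); the arm keeps its last pose, push and grip.
It fails at once if the cam lever is closed (under 0.25 rad) while the leg is more than 12 mm off the mark (value of joint cam_lever below 0.25 rad and (y of leg_pointer in the frame of length_mark above 0.012 m or y of leg_pointer in the frame of length_mark below -0.012 m)).
It fails at once if a bystander is moved more than 20 mm (distance of any of food_guard, bowl, spice_jar, mug from where it was at the start of the episode above 0.02 m).
It also fails if it takes over 58 s, if anything falls off the work surface, if the arm or the gripper's body presses on something with over 40 N, if the wrist force passes 120 N, or if a joint passes its speed limit or range.

## Robot

A 6-joint arm with a two-finger parallel gripper is mounted at the origin on the work surface. World frame = base frame: x ahead of the robot, y to its left, z up, the work surface at z = 0. Lengths are in m, angles in rad, forces in N, time in s.
With the tool pointing down it reaches from about 0.3 to 0.85 m from the base axis. Payload 5.4 kg.
Tool frame: the origin (TCP) lies midway between the tips of the shut fingers; the grasp point (between the pads) lies 19 mm behind it; z points along the fingers, y is the direction in which the jaws open and shut (so a half turn about z gives the same grasp; the last joint's range is limited). The gripper opens to 85 mm and grips with 20 to 120 N. Pads are 22 mm wide; open, the fingers measure 114 mm over their backs; the gripper's body (76 mm by 85 mm) begins 54 mm behind the grasp point. The pads swing forward as they close: fully open they stand 13 mm farther back than shut.
Start: joints at [-1.531, 0.158, 1.597, -0, 1.386, -0.21], TCP at [0.142, -0.557, 0.231] pointing down, gripper open.
Joint ranges: [-2.91, 2.91], [-0.94, 2.29], [0.18, 2.7], [-1.29, 4.43], [0.17, 2.64], [-3, 3]. Speed limits (rad/s): [2.57, 2.57, 3.14, 3.14, 3.14, 3.14].

## Interface

Orientations are given as a unit quaternion [x, y, z, w].
In Python, from cell import get_state, get_image, get_calibration, close_job, silhouettes gives the robot as it stands.
- The arm moves only by the tool move_arm, never from a script. Its argument "commands" is a list of rows, each a list of 5 numbers: the shift along the tool's x, y, z in m, then the turn about the tool's z in degrees, then the opening, from -1 (shut) to 1 (fully open). A call has 1 to 20 rows; each row is the pose to reach, as a shift and turn from the pose commanded when the call began, along the tool's axes at that moment; what a row does not reach only later rows make up. A row lasts 1/10 s, in which the tool goes at most 50 mm and 8.59 degrees, less where a joint would pass 70% of its speed; a pose out of reach is approached as far as the arm can. A call with a gripper value outside its range is refused whole. The fingers move at their own pace and stop on an object; the grip force is fixed at half the most. Time passes only in rows, so rows that repeat a pose let the fingers close. It gives the time, the measured TCP pose, the force and the opening at its end, in the units of the state.
- get_state(): the state, without advancing time (a new reading comes with each control period).
- get_image(name): name is "scene" or "top" or "wrist"; returns (picture, depth): 384x512x3 uint8, red, green, blue; 384x512 float32, m along the optical axis (not along the pixel's ray), 0 where there is no reading.
- get_calibration(name): a dict with "fx", "fy", "cx", "cy" (pixels), "k1" (the pictures are not rectified: a ray, as slopes to the right and down, at radius r is drawn at 1 + k1 r^2 times it, then the intrinsics apply), "pose" (4x4, takes a point from camera to world coordinates). Camera axes: x right, y down, z forward; pixel columns grow to the right and rows downward; lengths in m; the calibration is good to about 2 mm. A picture is of the moment at which its call begins: read the wrist's pose just before it. get_calibration takes no time and is no camera call; for the wrist camera it gives the pose at the moment of the call.
- close_job(): hands the job in, once; it reports no verdict.
Trained networks look in the newest picture that a camera, given by its name, has taken for a name from the list of things; names that differ only in an ending like _2 or _b are one class to them, and where a whole thing is asked for, a point or a joint stands for the part that bears it (a point fixed in the world has none). Each returns a list of dicts, best first, with "confidence" (0 to 1); they miss things now and then, are a little off and sometimes report something else, mostly with a low value. They report only what shows in the picture. A call takes as long as a camera call.
- silhouettes(target, camera): "mask" (384x512 bool, what is visible of it) and "rect" ([left, top, width, height] in pixels, round what is visible of it).
The state is a dict: "time": time; "joints": joint angles; "joint_vel": joint speeds; "tau": joint torques, N m; "ee_pos": TCP position; "eef_rot": TCP orientation; "ft_force": force on the tool from outside, world axes, zero at the start; "torque": the same for the moment, N m; "finger_gap": finger opening in m.
Only numpy, scipy, OpenCV 4.12 (cv2) and the standard library are available. Lean on these libraries where they do the work, as an engineer would, in place of code of your own. Each camera call takes 0.05 s, during which the arm holds its last target.

## Working session

There is one attempt and no reset: what is moved stays moved. The work goes in short steps, Python scripts to look and compute and a tool call to move; the robot and the scene stay as the last step left them, time stands still between calls to the robot, and variables do not carry over. Pictures are saved under pics/ and viewed, and the job is handed in when it is done.

Besides the shell and the picture viewer there is one more tool, called after "Emit:" as name([rows], argument=value, ...), one row to a line, values as JSON. move_arm: Moves the arm, as the interface text tells. Its arguments: {"type":"object","properties":{"commands":{"type":"array"}},"required":["commands"]}

```bash
mkdir -p pics; ls; cat > h.py <<'E'
import numpy as np,cv2
from cell import *
def save(n,im): cv2.imwrite('pics/'+n+'.png',im[:,:,::-1])
def p2w(c,u,v,d):
    K=np.array([[c['fx'],0,c['cx']],[0,c['fy'],c['cy']],[0,0,1.]])
    q=cv2.undistortPoints(np.array([[[u,v]]],float),K,np.array([c['k1'],0,0,0,0.]))[0,0]
    return (c['pose']@np.array([q[0]*d,q[1]*d,d,1]))[:3]
def ray(c,u,v):
    a=p2w(c,u,v,1.);o=c['pose'][:3,3];return o,a-o
def atz(c,u,v,z):
    o,r=ray(c,u,v);return o+r*(z-o[2])/r[2]
def w2p(c,P):
    P=np.atleast_2d(P);q=(np.linalg.inv(c['pose'])@np.c_[P,np.ones(len(P))].T)[:3].T
    s=q[:,:2]/q[:,2:];s=s*(1+c['k1']*(s**2).sum(1,keepdims=True))
    return s*[c['fx'],c['fy']]+[c['cx'],c['cy']]
def cloud(c,D):
    v,u=np.mgrid[0:D.shape[0],0:D.shape[1]]
    K=np.array([[c['fx'],0,c['cx']],[0,c['fy'],c['cy']],[0,0,1.]])
    q=cv2.undistortPoints(np.c_[u.ravel(),v.ravel()].astype(float)[:,None],K,np.array([c['k1'],0,0,0,0.]))[:,0]
    d=D.ravel();P=np.c_[q*d[:,None],d]
    W=P@c['pose'][:3,:3].T+c['pose'][:3,3]
    return W.reshape(D.shape+(3,))
E
python3 - <<'E'
from h import *
print(get_state())
for n in ['scene','top','wrist']:
    c=get_calibration(n);im,D=get_image(n);save(n+'0',im);np.savez(n+'0.npz',im=im,D=D,**c)
    print(n,c['pose'].round(3).tolist(),c['fx'],c['k1'])
    for t in ['slicer','selector_top','long_rib','leg','leg_pointer','length_mark','cam_lever','food_guard']:
        try:
            for s in silhouettes(t,n)[:2]:
                m=s['mask'];v,u=np.nonzero(m);print(t,round(s['confidence'],2),s['rect'],m.sum(),cloud(c,D)[m].mean(0).round(3))
        except Exception as e: print(t,e)
print(get_state()['time'])
E
```

```text
pics
{'time': 0.0, 'joints': array([-1.53107318e+00,  1.59095075e-01,  1.59824535e+00,  6.48502426e-06,
        1.38617990e+00, -2.10120595e-01]), 'joint_vel': array([-0.00053579,  0.00051452,  0.0009307 , -0.0008643 ,  0.00041085,
       -0.00252057]), 'tau': array([-3.30706243e-04, -3.95999873e+01, -3.31430519e+01, -2.41649313e-04,
        8.49458127e-03,  1.18401555e-07]), 'ee_pos': array([ 0.14211576, -0.55653993,  0.23028447]), 'eef_rot': array([ 9.92207019e-01,  1.24596560e-01,  8.51935256e-05, -9.60068296e-04]), 'ft_force': array([-0.16593034,  0.40377002,  0.54905008]), 'torque': array([0.00937754, 0.01016394, 0.0119093 ]), 'finger_gap': 0.08512358359588776}
scene [[0.571, 0.485, -0.663, 1.503], [0.821, -0.333, 0.463, -0.687], [0.004, -0.809, -0.588, 0.918], [0.0, 0.0, 0.0, 1.0]] 467.6433691187977 -0.12757817816628203
slicer 0.92 [159.2, 166.6, 172.2, 98.9] 8670 [ 0.596 -0.067  0.038]
selector_top 0.5 [207.2, 201.9, 8.9, 10.2] 78 [ 0.56  -0.171  0.076]
long_rib 0.81 [158.4, 167.6, 175.4, 100.3] 8679 [ 0.595 -0.066  0.038]
long_rib 0.59 [206.2, 204.0, 7.1, 7.8] 56 [ 0.561 -0.1
[... 584 characters left out ...]
4.6, 241.2, 14.9, 9.8] 152 [0.478 0.013 0.081]
long_rib 0.88 [142.2, 160.6, 221.2, 111.5] 17612 [ 0.553 -0.038  0.04 ]
leg 0.91 [165.5, 237.5, 124.5, 24.4] 1615 [0.477 0.002 0.063]
leg_pointer 0.94 [165.7, 238.8, 123.5, 18.4] 1585 [0.477 0.002 0.063]
leg_pointer 0.24 [143.7, 162.1, 218.6, 110.0] 17689 [ 0.553 -0.038  0.04 ]
length_mark 0.49 [368.1, 205.1, 55.2, 56.4] 2612 [ 0.497 -0.426  0.035]
cam_lever 0.57 [216.0, 242.3, 14.1, 9.3] 157 [0.478 0.013 0.081]
food_guard 0.73 [251.0, 162.1, 21.6, 26.4] 437 [ 0.663 -0.092  0.037]
wrist [[0.248, -0.933, -0.26, 0.209], [-0.969, -0.239, -0.067, -0.541], [0.0, 0.269, -0.963, 0.374], [0.0, 0.0, 0.0, 1.0]] 273.48797228810895 -0.04960629732693144
1.35
```

```bash
python3 - <<'E'
from h import *
z=np.load('top0.npz');im=z['im'];save('topcrop',cv2.resize(im[150:290,130:380],None,fx=3.2,fy=3.2,interpolation=cv2.INTER_CUBIC))
z=np.load('scene0.npz');im=z['im'];save('scenecrop',cv2.resize(im[150:280,150:340],None,fx=4,fy=4,interpolation=cv2.INTER_CUBIC))
E
```

```text
(no output)
```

View pics/topcrop.png

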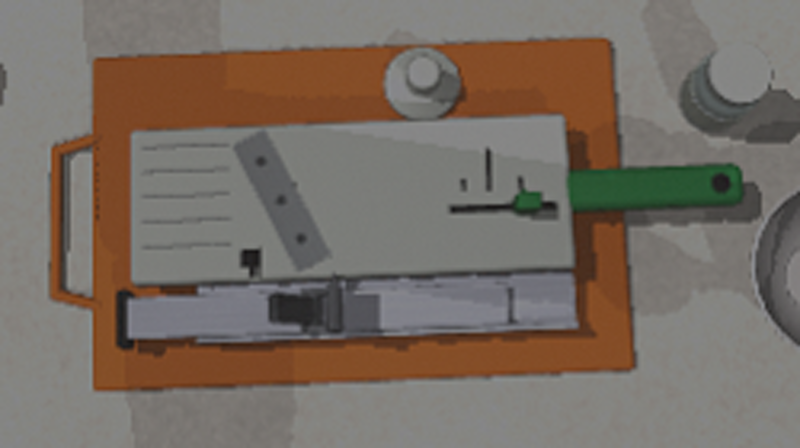

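View pics/top0.png

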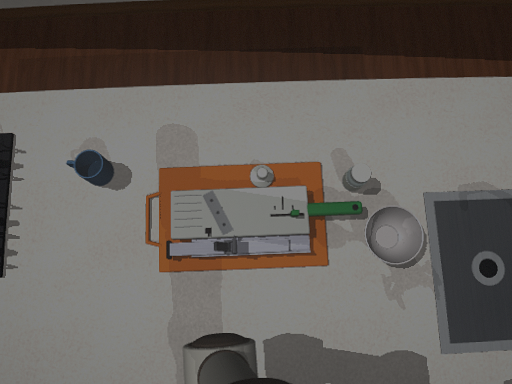

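View pics/scenecrop.png

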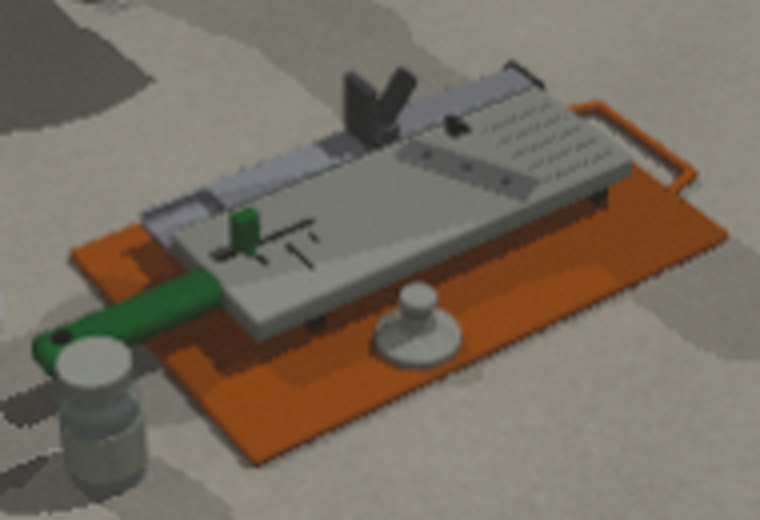

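```bash
python3 - <<'E'
from h import *
z=np.load('top0.npz');c={k:z[k] for k in z.files}
s=3.2
f=lambda x,y,h: atz(c,130+(x+.5)/s-.5,150+(y+.5)/s-.5,h)
# deck corners: local (75,180),(75,-170),(-50,-170),(-50,180)
L=np.array([[75,180],[75,-170],[-50,-170],[-50,180]])/1e3
W=np.array([f(*p,.056)[:2] for p in [(132,132),(563,115),(573,272),(133,283)]])
print(W.round(4))
Lc=L-L.mean(0);Wc=W-W.mean(0)
th=np.arctan2((Lc[:,0]*Wc[:,1]-Lc[:,1]*Wc[:,0]).sum(),(Lc*Wc).sum())
R=np.array([[np.cos(th),-np.sin(th)],[np.sin(th),np.cos(th)]]);t=W.mean(0)-R@L.mean(0)
print('th deg',np.degrees(th),'t',t,'res',(W-(L@R.T+t)).round(4).tolist())
B=np.array([f(*p,.01)[:2] for p in [(94,58),(610,39),(634,369),(95,389)]]);print('board',B.round(4),B.mean(0))
loc=lambda P:(R.T@(P[:2]-t)).round(4)
print('sel top',loc(f(528,197,.089)),'rib in',loc(f(488,189,.058)),'clip',loc(f(251,259,.064)),'tab top',loc(f(335,300,.105)),'lever',loc(f(285,300,.09)))
# depth cloud
C=cloud(c,z['D']);Z=C[...,2]
m=(Z>.066)&(Z<.12)&(C[...,0]>.38)&(C[...,0]<.62)&(abs(C[...,1])<.25)
n,lab,st,ce=cv2.connectedComponentsWithStats(m.astype(np.uint8))
for i in range(1,n):
    P=C[lab==i]; 
    if len(P)>8: print(len(P),loc(P.mean(0)),P[:,2].min().round(3),P[:,2].max().round(3), ((P[:,:2]-t)@R).min(0).round(3),((P[:,:2]-t)@R).max(0).round(3))
print('quat: tool axes now');from scipy.spatial.transform import Rotation as Ro
print(Ro.from_quat(get_state()['eef_rot']).as_matrix().round(3))
E
```

```text
[[ 0.6259  0.1424]
 [ 0.6279 -0.2036]
 [ 0.5016 -0.2036]
 [ 0.5048  0.1414]]
th deg -0.06063851326916208 t [ 0.55255971 -0.03584764] res [[-0.0019, -0.0017], [0.0005, 0.0023], [-0.0008, 0.0022], [0.0021, -0.0028]]
board [[ 0.7013  0.1832]
 [ 0.7028 -0.2548]
 [ 0.426  -0.2551]
 [ 0.4249  0.1805]] [ 0.56376504 -0.0365666 ]
sel top [ 0.0047 -0.1318] rib in [ 0.0171 -0.1042] clip [-0.033   0.0836] tab top [-0.0705  0.0179] lever [-0.068   0.0561]
59 [ 0.0006 -0.1323] 0.066 0.093 [-0.006 -0.143] [ 0.008 -0.123]
72 [-0.0746  0.0185] 0.085 0.112 [-0.092  0.014] [-0.058  0.024]
128 [-0.0751  0.0523] 0.066 0.101 [-0.086  0.037] [-0.063  0.068]
quat: tool axes now
[[ 0.969  0.247 -0.   ]
 [ 0.247 -0.969 -0.   ]
 [-0.     0.    -1.   ]]
```

Emit:
move_arm([
  [0.491,-0.357,0.02,14.3,1],
  [0.491,-0.357,0.02,14.3,1],
  [0.491,-0.357,0.02,14.3,1],
  [0.491,-0.357,0.02,14.3,1],
  [0.491,-0.357,0.02,14.3,1],
  [0.491,-0.357,0.02,14.3,1],
  [0.491,-0.357,0.02,14.3,1],
  [0.491,-0.357,0.02,14.3,1],
  [0.491,-0.357,0.02,14.3,1],
  [0.491,-0.357,0.02,14.3,1],
  [0.491,-0.357,0.02,14.3,1],
  [0.491,-0.357,0.02,14.3,1],
  [0.491,-0.357,0.02,14.3,1],
  [0.491,-0.357,0.02,14.3,1],
  [0.491,-0.357,0.02,14.3,1],
])

```text
time: 2.85
ee_pos: [0.5292, -0.0905, 0.2112]
eef_rot: [1.0, -0.0, -0.0, 0.0]
ft_force: [-0.7, 0.8, 0.6]
finger_gap: 0.0856
```

```bash
python3 - <<'E'
from h import *
c=get_calibration('wrist');im,D=get_image('wrist');np.savez('w1.npz',im=im,D=D,**c)
save('w1',cv2.resize(im,None,fx=1.56,fy=1.56,interpolation=cv2.INTER_CUBIC))
E
```

```text
(no output)
```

View pics/w1.png

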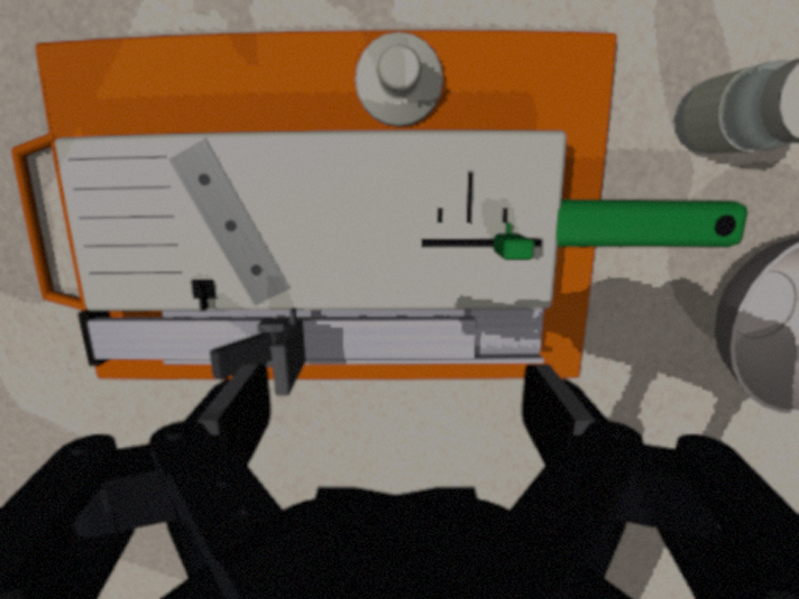

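```bash
python3 - <<'E'
from h import *
z=np.load('w1.npz');im=z['im']
save('w1a',cv2.resize(im[170:260,100:210],None,fx=7,fy=6.6,interpolation=cv2.INTER_CUBIC))
save('w1b',cv2.resize(im[100:175,250:365],None,fx=6.8,fy=6.8,interpolation=cv2.INTER_CUBIC))
E
```

```text
(no output)
```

View pics/w1a.png

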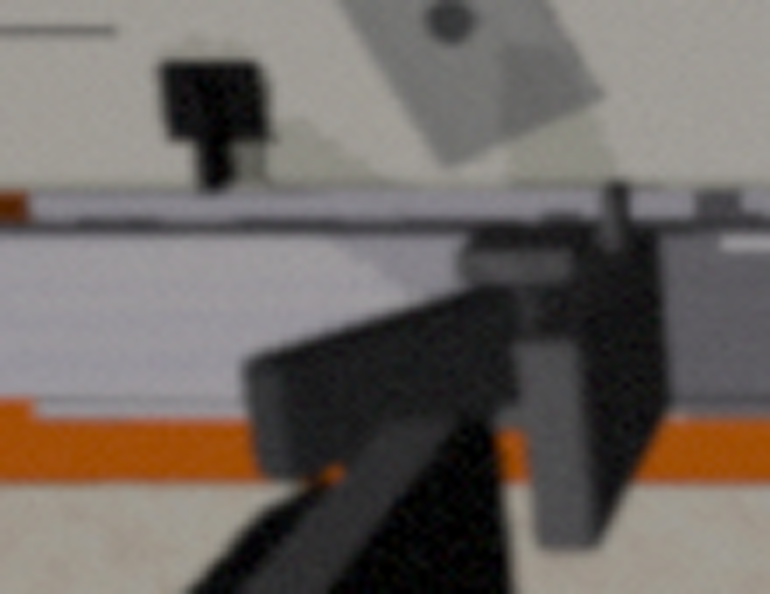

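View pics/w1b.png

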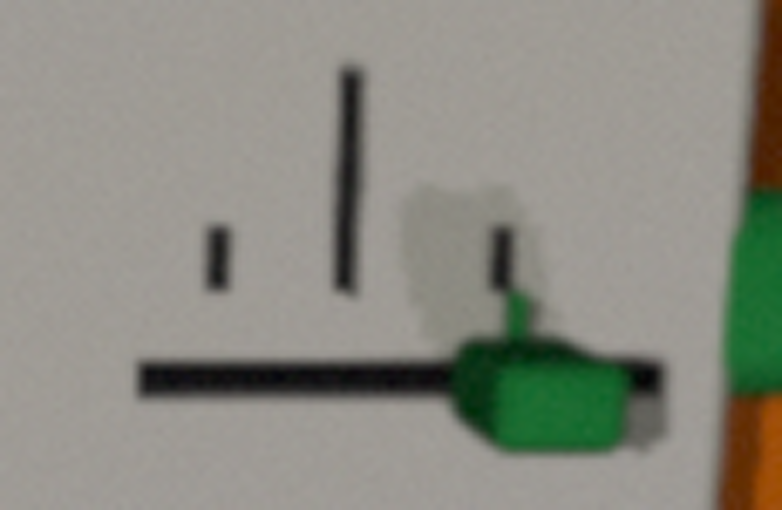

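```bash
python3 - <<'E'
from h import *
z=np.load('w1.npz');c={k:z[k] for k in z.files}
A=lambda x,y,h: atz(c,100+(x+.5)/7-.5,170+(y+.5)/6.6-.5,h).round(4)
B=lambda x,y,h: atz(c,250+(x+.5)/6.8-.5,100+(y+.5)/6.8-.5,h).round(4)
print('sel top',B(563,405,.089),'selptr',B(518,305,.057),'rib in',B(345,285,.058),'rib out',B(351,70,.058))
print('slot ends',B(140,380,.056),B(662,380,.056))
print('clip fin',A(215,183,.06),'clip top',A(215,80,.064),'leg fin',A(617,190,.06))
print('tab top corners',A(520,340,.105),A(580,340,.105),A(538,545,.105),A(600,545,.105))
print('lever tip',A(250,360,.095),A(265,475,.095))
print(c['pose'].round(3),get_state()['time'])
E
```

```text
sel top [ 0.5557 -0.1687  0.089 ] selptr [ 0.5666 -0.1696  0.057 ] rib in [ 0.5698 -0.1417  0.058 ] rib out [ 0.6026 -0.1412  0.058 ]
slot ends [ 0.5543 -0.1096  0.056 ] [ 0.5546 -0.1942  0.056 ]
clip fin [0.5075 0.0487 0.06  ] clip top [0.5268 0.0446 0.064 ] leg fin [ 0.5063 -0.0171  0.06  ]
tab top corners [ 0.497  -0.0132  0.105 ] [ 0.497  -0.0216  0.105 ] [ 0.463 -0.013  0.105] [ 0.4631 -0.0221  0.105 ]
lever tip [0.4894 0.0304 0.095 ] [0.4696 0.0306 0.095 ]
[[ 0.001 -0.963 -0.269  0.598]
 [-1.    -0.    -0.001 -0.091]
 [ 0.001  0.269 -0.963  0.354]
 [ 0.     0.     0.     1.   ]] 2.9
```

Emit:
move_arm([
  [0.026,0.0785,0.05,0,1],
  [0.026,0.0785,0.09,0,1],
  [0.026,0.0785,0.12,0,1],
  [0.026,0.0785,0.143,0,1],
  [0.026,0.0785,0.143,0,0],
  [0.026,0.0785,0.143,0,-0.5],
  [0.026,0.0785,0.143,0,-1],
  [0.026,0.0785,0.143,0,-1],
  [0.026,0.0785,0.143,0,-1],
  [0.026,0.0785,0.143,0,-1],
])

```text
time: 3.9
ee_pos: [0.5569, -0.1689, 0.0708]
eef_rot: [1.0, 0.0, 0.002, 0.001]
ft_force: [-1.0, 0.5, 6.2]
finger_gap: 0.0182
```

Emit:
move_arm([
  [0,-0.007,0,0,-1],
  [0,-0.014,0,0,-1],
  [0,-0.021,0,0,-1],
  [0,-0.027,0,0,-1],
  [0,-0.0275,0,0,-1],
  [0,-0.0275,0,0,-1],
])

```text
time: 4.5
ee_pos: [0.5568, -0.1409, 0.0707]
eef_rot: [1.0, 0.001, 0.001, 0.001]
ft_force: [-2.9, 1.1, 8.2]
finger_gap: 0.0183
```

```bash
python3 - <<'E'
from h import *
c=get_calibration('wrist');im,D=get_image('wrist');np.savez('w2.npz',im=im,D=D,**c)
save('w2',cv2.resize(im,None,fx=1.56,fy=1.56,interpolation=cv2.INTER_CUBIC));print(get_state())
E
```

```text
{'time': 4.55, 'joints': array([-4.58101685e-01,  3.31312267e-01,  1.73001483e+00, -9.14012706e-05,
        1.07735641e+00,  1.11180052e+00]), 'joint_vel': array([-2.27576608e-03,  6.04408743e-04, -1.46170933e-03,  3.28078856e-03,
        8.09464853e-05,  6.39156639e-05]), 'tau': array([-1.34293162e-01, -3.80512369e+01, -2.67533827e+01,  5.79100521e-02,
       -8.15513749e-01,  9.99766169e-03]), 'ee_pos': array([ 0.55681893, -0.14090378,  0.07071697]), 'eef_rot': array([9.99998831e-01, 4.68649526e-04, 1.28648234e-03, 6.79983362e-04]), 'ft_force': array([-2.51825942,  1.27454209,  8.85221009]), 'torque': array([0.17599081, 0.47810327, 0.04418307]), 'finger_gap': 0.01854068132631485}
```

View pics/w2.png

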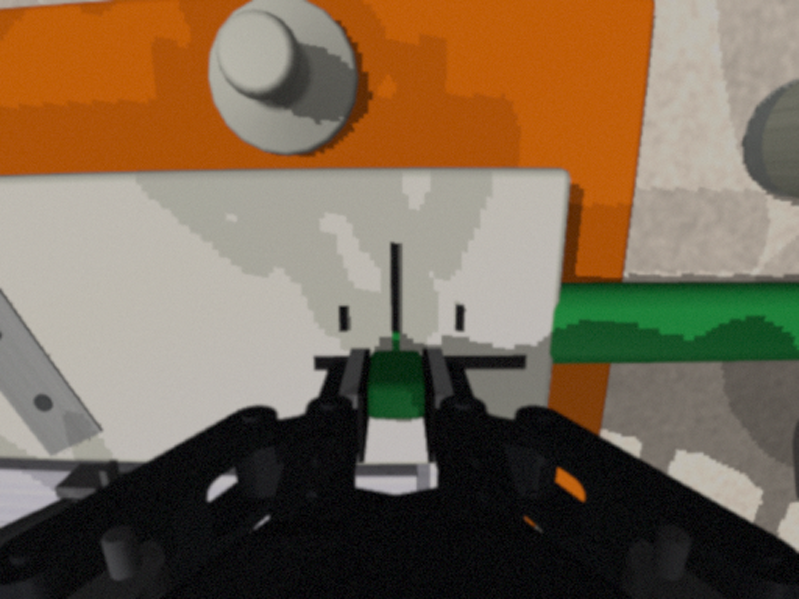

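Emit:
move_arm([
  [0,0,0,0,0],
  [0,0,0,0,1],
  [0,0,0,0,1],
  [0,0,0,0,1],
  [0,0,-0.045,0,1],
  [0,0,-0.09,0,1],
  [-0.03,-0.05,-0.11,0,1],
  [-0.055,-0.09,-0.13,0,1],
  [-0.076,-0.13,-0.13,0,1],
  [-0.076,-0.154,-0.13,0,1],
  [-0.076,-0.154,-0.13,0,1],
  [-0.076,-0.154,-0.13,0,1],
])

```text
time: 5.75
ee_pos: [0.4796, 0.0133, 0.1983]
eef_rot: [1.0, 0.001, 0.0, 0.0]
ft_force: [0.4, -0.5, 0.1]
finger_gap: 0.0851
```

```bash
python3 - <<'E'
from h import *
c=get_calibration('wrist');im,D=get_image('wrist');np.savez('w3.npz',im=im,D=D,**c)
save('w3',cv2.resize(im,None,fx=1.56,fy=1.56,interpolation=cv2.INTER_CUBIC));print(get_state())
E
```

```text
{'time': 5.8, 'joints': array([-2.25833856e-01, -6.41695434e-02,  1.89438157e+00, -4.88380234e-04,
        1.31119022e+00,  1.34479884e+00]), 'joint_vel': array([-0.02049181,  0.01085718, -0.0081446 ,  0.00135768,  0.00111106,
        0.00050161]), 'tau': array([ 8.70661139e-01, -3.02348650e+01, -3.21792197e+01,  4.79632057e-02,
        3.14620358e-02,  4.88261663e-03]), 'ee_pos': array([0.47980786, 0.01263861, 0.19824822]), 'eef_rot': array([9.99999957e-01, 1.44476420e-04, 3.99195651e-05, 2.51342248e-04]), 'ft_force': array([ 0.18616209,  0.62778683, -0.65210873]), 'torque': array([-0.01590838, -0.00972929,  0.0230091 ]), 'finger_gap': 0.08512764713368998}
```

View pics/w3.png

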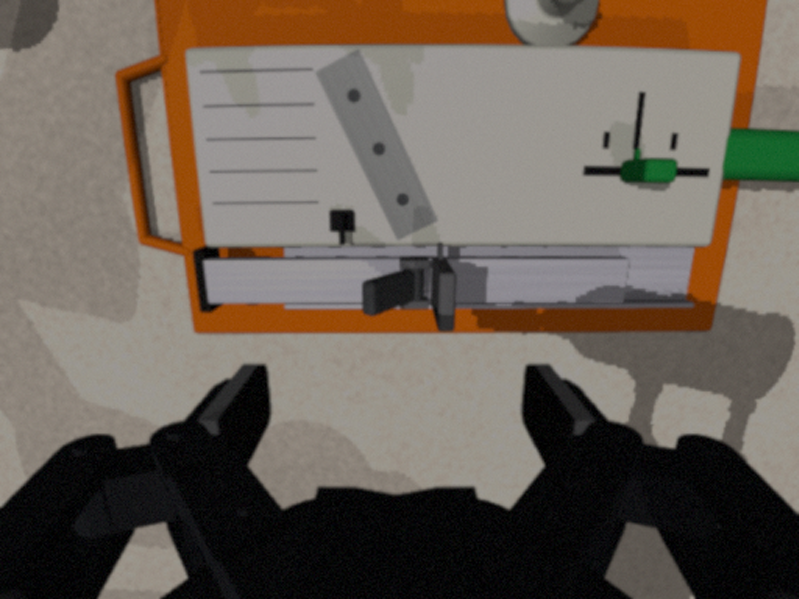

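Emit:
move_arm([
  [0,0,0.045,0,1],
  [0,0,0.085,0,1],
  [0,0,0.115,0,1],
  [0,0,0.134,0,1],
  [0,0,0.134,0,1],
  [0,0,0.134,0,1],
])

```text
time: 6.4
ee_pos: [0.4801, 0.0122, 0.0645]
eef_rot: [1.0, -0.001, -0.0, 0.0]
ft_force: [0.4, 0.3, -0.3]
finger_gap: 0.0856
```

```bash
python3 - <<'E'
from h import *
z=np.load('w3.npz');c={k:z[k] for k in z.files}
A=lambda x,y,h: atz(c,(x+.5)/1.56-.5,(y+.5)/1.56-.5,h).round(4)
print('clip fin',A(343,242,.06),'leg fin',A(440,246,.06),'rib',A(638,150,.058),'selptr',A(637,155,.058))
c=get_calibration('wrist');im,D=get_image('wrist');np.savez('w4.npz',im=im,D=D,**c)
save('w4',cv2.resize(im,None,fx=1.56,fy=1.56,interpolation=cv2.INTER_CUBIC))
E
```

```text
clip fin [0.5078 0.0474 0.06  ] leg fin [ 0.5053 -0.0169  0.06  ] rib [ 0.568  -0.1431  0.058 ] selptr [ 0.5649 -0.1429  0.058 ]
```

View pics/w4.png

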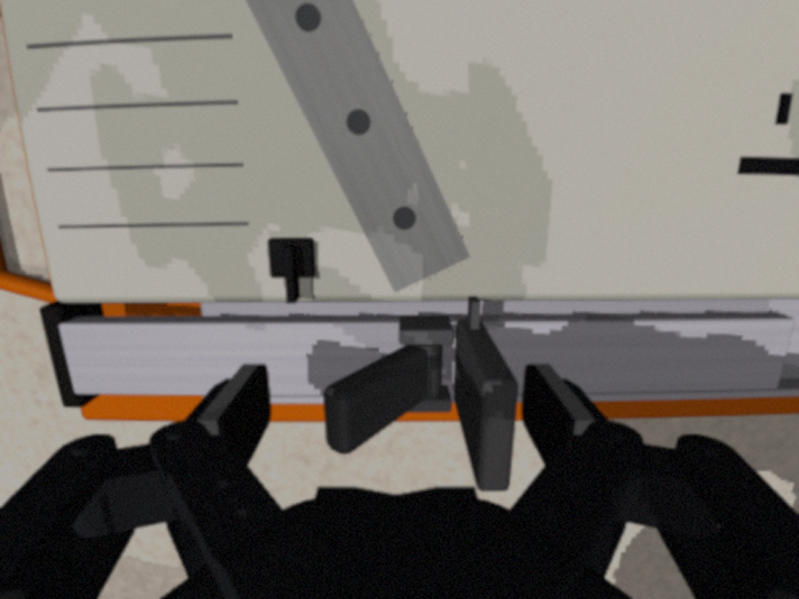

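Emit:
move_arm([
  [0,-0.005,0,0,1],
  [0,-0.01,0,0,1],
  [0,-0.017,0,0,1],
  [0,-0.024,0,0,1],
  [0,-0.031,0,0,1],
  [0,-0.038,0,0,1],
  [0,-0.045,0,0,1],
  [0,-0.052,0,0,1],
  [0,-0.058,0,0,1],
  [0,-0.064,0,0,1],
  [0,-0.068,0,0,1],
  [0,-0.072,0,0,1],
  [0,-0.072,0,0,1],
])

```text
time: 7.75
ee_pos: [0.4798, 0.0857, 0.0644]
eef_rot: [1.0, 0.0, 0.0, -0.0]
ft_force: [2.4, -4.6, 3.3]
finger_gap: 0.0856
```

```bash
cat > look.py <<'E'
import sys
from h import *
n=sys.argv[1]
c=get_calibration('wrist');im,D=get_image('wrist');np.savez(n+'.npz',im=im,D=D,**c)
save(n,cv2.resize(im,None,fx=1.56,fy=1.56,interpolation=cv2.INTER_CUBIC))
save(n+'z',cv2.resize(im[150:280,150:330],None,fx=4.4,fy=4.4,interpolation=cv2.INTER_CUBIC))
s=get_state();print(s['time'],s['ee_pos'],s['ft_force'],s['finger_gap'])
E
python3 look.py w5
```

```text
7.8 [0.47968206 0.08554087 0.06432771] [ 2.03669962 -4.79983363  2.7815044 ] 0.08502475950939678
```

View pics/w5z.png

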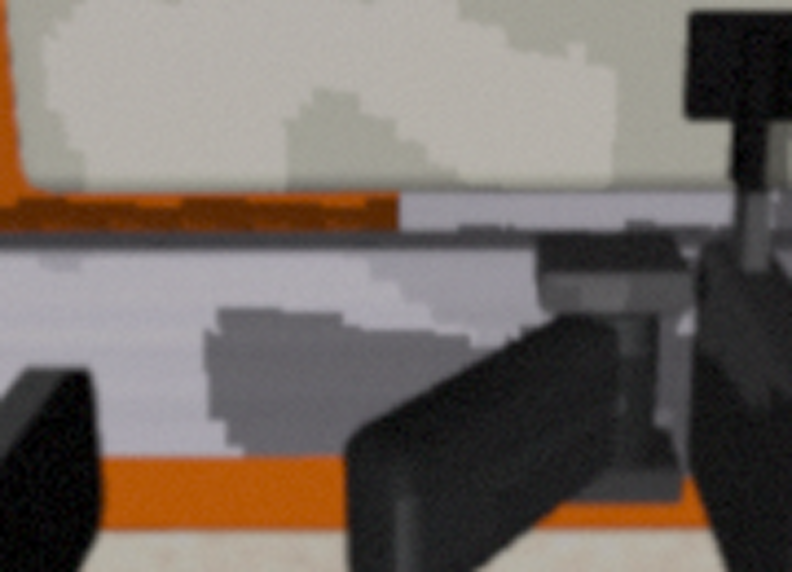

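Emit:
move_arm([
  [0,0,0,0,1],
  [0,0,0,0,1],
  [0,0,0,0,1],
  [0,0.0015,-0.001,0,0.93],
  [0,0.003,-0.001,0,0.86],
  [0,0.0045,-0.002,0,0.79],
  [0,0.006,-0.002,0,0.72],
  [0,0.0075,-0.003,0,0.65],
  [0,0.009,-0.003,0,0.58],
  [0,0.009,-0.003,0,0.58],
  [0,0.009,-0.003,0,0.58],
])

```text
time: 8.9
ee_pos: [0.4791, 0.076, 0.0672]
eef_rot: [1.0, 0.0, -0.001, 0.0]
ft_force: [-1.9, -5.2, 2.4]
finger_gap: 0.0674
```

```bash
python3 look.py w6
```

```text
8.95 [0.47911634 0.07600985 0.06715784] [-1.2441699  -5.75265431  2.12218812] 0.06748300659148072
```

View pics/w6z.png

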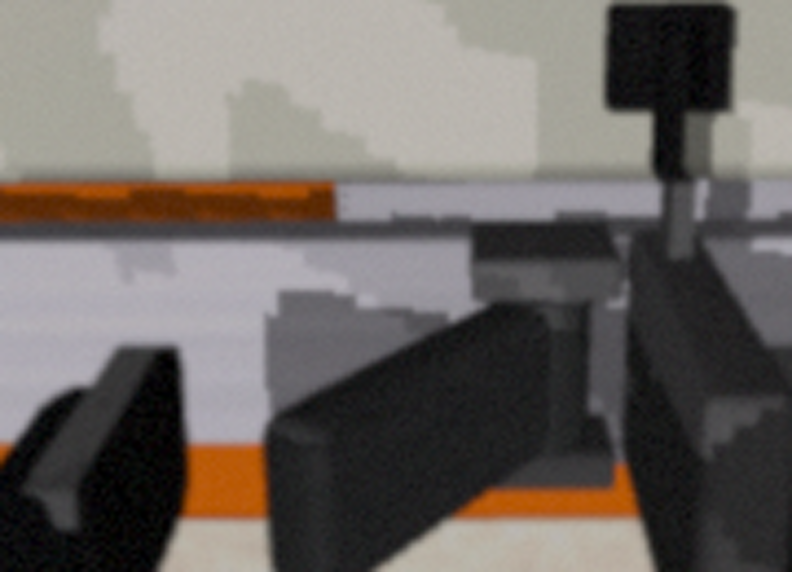

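Emit:
move_arm([
  [0,0.0005,-0.0005,0,0.53],
  [0,0.0015,-0.001,0,0.46],
  [0,0.003,-0.001,0,0.39],
  [0,0.0045,-0.0015,0,0.32],
  [0,0.006,-0.0015,0,0.25],
  [0,0.0075,-0.002,0,0.18],
  [0,0.009,-0.002,0,0.11],
  [0,0.01,-0.002,0,0.06],
  [0,0.01,-0.002,0,0.06],
  [0,0.01,-0.002,0,0.06],
])

```text
time: 9.95
ee_pos: [0.4797, 0.0658, 0.0703]
eef_rot: [1.0, 0.0, -0.0, 0.0]
ft_force: [-5.1, -5.6, 9.0]
finger_gap: 0.0457
```

```bash
python3 look.py w7
```

```text
10.0 [0.47968256 0.06583707 0.07034207] [-5.0734976  -5.10478918  9.53198209] 0.045265111727260006
```

View pics/w7z.png

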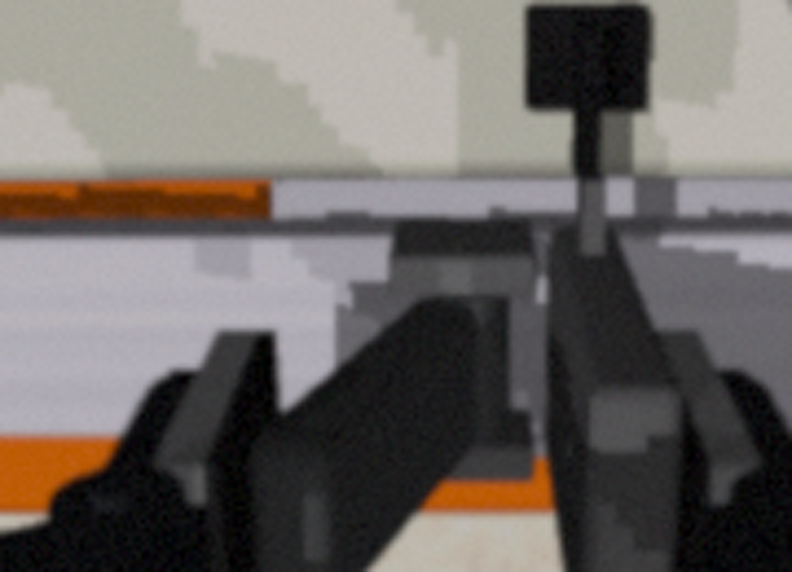

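Emit:
move_arm([
  [0,0.001,0,0,0],
  [0,0.0025,0,0,-0.07],
  [0,0.004,0,0,-0.14],
  [0,0.0053,0,0,-0.21],
  [0,0.0066,0,0,-0.28],
  [0,0.008,0,0,-0.35],
  [0,0.0083,0,0,-0.42],
  [0,0.0083,0,0,-0.6],
  [0,0.0083,0,0,-1],
  [0,0.0083,0,0,-1],
  [0,0.0083,0,0,-1],
])

```text
time: 11.1
ee_pos: [0.4809, 0.0579, 0.071]
eef_rot: [1.0, -0.0, 0.001, -0.0]
ft_force: [-3.4, -4.6, 9.9]
finger_gap: 0.0254
```

```bash
python3 look.py w8
```

```text
11.15 [0.48087647 0.05787445 0.0710005 ] [-2.28976889 -4.94974734 10.81643344] 0.025051277159073047
```

View pics/w8z.png

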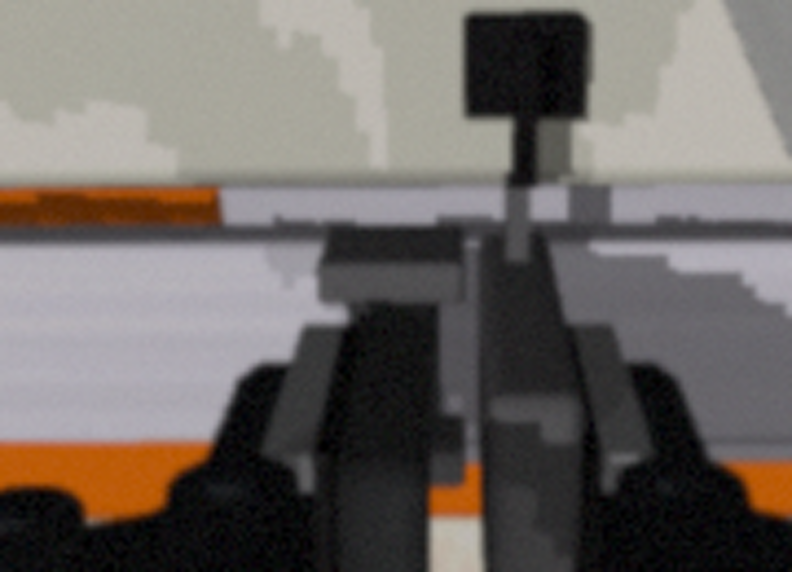

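Emit:
move_arm([
  [0,0.001,0,0,-1],
  [0,0.001,0,0,-1],
  [0,0.001,0,0,-1],
  [0,0.001,0,0,-1],
])

```text
time: 11.55
ee_pos: [0.4809, 0.057, 0.071]
eef_rot: [1.0, -0.0, 0.001, -0.0]
ft_force: [-3.2, -4.7, 10.1]
finger_gap: 0.0251
```

```bash
python3 look.py w9; python3 - <<'E'
from h import *
im,D=get_image('scene');save('s9',cv2.resize(im[150:280,150:340],None,fx=4,fy=4,interpolation=cv2.INTER_CUBIC))
E
```

```text
11.6 [0.48088755 0.0569843  0.07099434] [-3.27195068 -5.19959209  9.99479797] 0.025232611696963718
```

View pics/w9z.png

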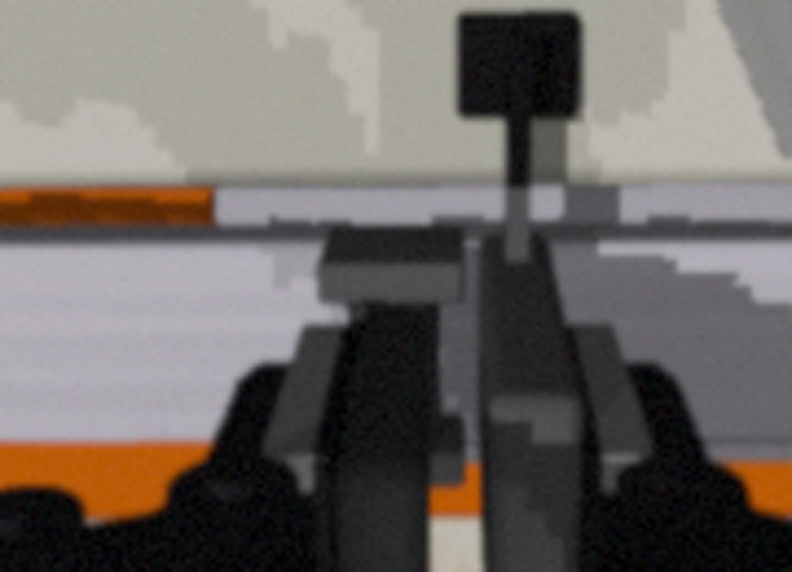

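View pics/s9.png

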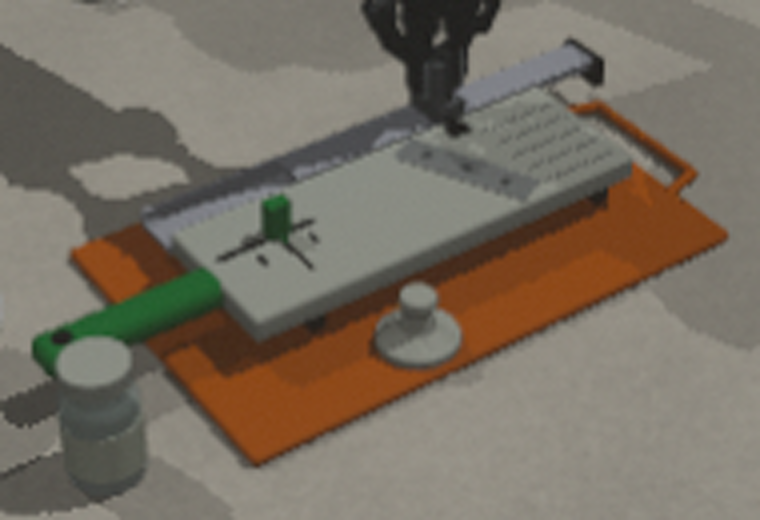

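The leg fin (x≈517) lines up with the clip fin (x≈519), the lever stands parallel to the tab, and the selector is on the long rib. The guard and jar have not moved. I'm handing the job in now.

```bash
python3 -c "
from cell import *
print(close_job())"
```

```text
the job is handed in; nothing more can be done
None
```

The slicer is set up and the job is handed in, with the gripper still holding the leg at the mark and the lever closed. It took about 11.6 s of the 58 s on the clock.

- **Selector:** I pinched it and slid it 27.5 mm along its slot. Its pointer lined up with the long rib in the wrist picture (396 px against 396 px), and it still looked lined up in the last scene picture.
- **Leg:** I pushed it out about 65 mm by the tab's -y face and held it at the mark for more than 0.3 s with the lever open. In the last wrist picture its fin was within about 0.5 mm of the clip's fin.
- **Cam lever:** I closed the gripper in steps while moving the arm back, so the leg stayed within about 1.5 mm of the mark at each check. In the last picture the lever is parallel to the tab.
- **Grip:** At the end the gripper was commanded shut, with a wrist force of about 5 N along the leg, as expected from the spring. The arm was steady.
- **Bystanders:** The guard and jar have not moved in the last scene picture. The bowl and mug were outside that view and I did not check them again, but the arm did not go near them at low height.

One reading differed from the sizes given: the gripper opening showed 25.2 mm, where tab and lever together should be 27 mm. The 20 mm selector block also read about 1.8 mm low (18.2 mm), so I took this as an offset in the gripper reading.

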